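# Put the reference ball away in its pot

## Task

Put the white ceramic reference ball away in the black storage pot: lower it gently all the way down to the seat at the bottom before you let go of it, then back out. Leave the dark steel ball on its rest, and leave the pot standing upright about where it is.

Things in the scene. Friction and masses are not known exactly. Their poses are not given: they have to be found in the camera images.
- white_ball_center (a point): centre of the glossy white ceramic reference ball, 56 mm in diameter, 140 to 240 g, rigid and smooth. It starts on a low black rubber ring (44 mm outside, 30 mm inside, 8 mm high, fixed to the bench) with its centre about 31.6 mm above the bench
- steel_ball_center (a point): centre of the dark grey steel ball, 56 mm in diameter, a bystander that stays on its own equal rubber ring, its centre also about 31.6 mm above the bench. Which ball lies to the left and which to the right varies
- pot: round open black storage pot, loose on the bench, 0.9 kg; origin at the centre of its underside, z up. 153 mm across the rim, 70 mm high, walls 5 mm thick, opening inside about 137 mm across; floor 6 mm above the bench, lined in blue. In the middle of the floor a black ring seat (44 mm outside, 30 mm inside, 6 mm high) in which the ball sits centred, its centre then 36 mm above the bench and its top 6 mm below the rim
- pot_seat (a point): centre of the ring seat in the pot, at the level of the seat's top, 12 mm above the pot's underside; the seated ball's centre is 24 mm above this point
Not all that is in view belongs to the job. What is shaped like the part that bears white_ball_center but orange is not meant. Leave any red look-alike of the pot alone.

How it is judged:
By the outcome, as a careful person would: the job done as asked, in the order asked, and still so for the second after the job is handed in, with the robot touching nothing.
It also fails if it takes over 38 s, if anything falls off the work surface, if the arm or the gripper's body presses on something with over 40 N, if the wrist force passes 120 N, or if a joint passes its speed limit or range.

## Robot

A 6-joint arm with a two-finger parallel gripper is mounted at the origin on a cart in front of the work surface, level with it; the furniture and walls round the work are solid. World frame = base frame: x ahead of the robot, y to its left, z up, the work surface at z = 0. Lengths are in m, angles in rad, forces in N, time in s.
With the tool pointing down it reaches from about 0.3 to 0.875 m from the base axis. Payload 6.4 kg.
Tool frame: the origin (TCP) lies at the very end of the fingers, on their centre line; the grasp point (between the pads) lies 19 mm behind it; z points along the fingers, y is the line along which they close (so a half turn about z gives the same grasp; the last joint's range is limited). The gripper opens to 88 mm and grips with 3 to 60 N. Pads are 18 mm wide; open, the fingers measure 123 mm over their backs; the gripper's body (75 mm by 187 mm) begins 45 mm behind the grasp point.
Start: joints at [-1.437, 0.181, 1.607, -0, 1.354, -0.206], TCP at [0.192, -0.542, 0.239] pointing down, gripper open.
Joint ranges: [-2.99, 2.99], [-0.89, 2.07], [0.3, 2.58], [-1.14, 4.28], [0, 2.63], [-3.12, 3.12]. Speed limits (rad/s): [2.57, 2.57, 3.01, 3.14, 3.14, 3.14].

## Interface

Orientations are given as a unit quaternion [x, y, z, w].
In Python, from station import readout, camera, calibration, ticket, finder gives the robot as it stands. The module is installed in compiled form; this text tells all that it offers.
- The arm moves only by the shell command python3 -m crank 'ROWS' [FORCE]. ROWS is JSON, a list of rows, each a list of 3 entries, a list of its own where there are three numbers: the shift along the tool's x, y, z in cm, then the turn, a rotation vector about the tool's x, y, z in degrees, then the opening, from -1 (shut) to 1 (fully open). A call has 1 to 8 rows; each row shifts and turns the commanded pose from where the row before left it, along the tool's axes as they then stand; what a row does not reach is not made up. A row lasts 1/8 s, in which the tool goes at most 62.5 mm and 10.7 degrees, less where a joint would pass 70% of its speed; a pose out of reach is approached as far as the arm can. A call with a gripper value outside its range is refused whole. The fingers move at their own pace and stop on an object; FORCE is the grip in N (left out, the last holds). Time passes only in rows, so rows that do not move let the fingers close. It gives the time, the measured TCP pose, the force, the opening and the grip force at its end, in the units of the state.
- readout.sense(): the state, without advancing time (a new reading comes with each control period).
- camera(name): name is "side" or "top"; returns the picture (420x560x3 uint8, red, green, blue); there is no depth.
- calibration(name): a dict with "fovy" (degrees; the focal length in pixels is half the picture's height over the tangent of half this angle, whatever the lens; pixels are square), "cx", "cy" (the principal point, pixels), "R" (3x3) and "t" (3): a world point X has camera coordinates R X + t. Camera axes: x right, y down, z forward; pixel columns grow to the right and rows downward; lengths in m; the calibration is good to about 2 mm. A picture is of the moment at which its call begins. calibration takes no time and is no camera call.
- ticket.job_done(): hands the job in; it is judged then, once.
Trained networks look in the newest picture that a camera, given by its name, has taken for a name from the list of things; names that differ only in an ending like _2 or _b are one class to them, and where a whole thing is asked for, a point or a joint stands for the part that bears it (a point fixed in the world has none). Each returns a list of dicts, best first, with "p" (0 to 1); they miss things now and then, are a little off and sometimes report something else, mostly with a low value. They report only what shows in the picture. A call takes as long as a camera call. They do not tell look-alikes from the thing itself.
- finder.silhouettes(thing, camera): "mask" (420x560 bool, what is visible of it).
- finder.landmark_of(thing, camera): "at" ([x, y, z] in m, in the coordinates of the camera as it stood for that picture, good to about 4 mm: a listed point, or the origin of a listed thing).
The state is a dict: "time_s": time; "joint_pos": joint angles; "dq": joint speeds; "tau": joint torques, N m; "eef_pos": TCP position; "ee_rot": TCP orientation; "wrist_force": force on the tool from outside, world axes, zero at the start; "moment": the same for the moment, N m; "opening": finger opening in m; "grasp_force": force on a finger pad.
Only numpy, scipy, OpenCV 4.12 (cv2) and the standard library are available. Lean on these libraries where they do the work, as an engineer would, in place of code of your own. Each camera call takes 0.05 s, during which the arm holds its last target. There are 200 camera calls.

## Working session

There is one attempt and no reset: what is moved stays moved. The work goes in short steps, Python scripts to look and compute and a shell command to move; the robot and the scene stay as the last step left them, time stands still between calls to the robot, and variables do not carry over. Pictures are saved under pics/ and viewed, at most 10 in all, crops included, and the job is handed in when it is done.

```bash
mkdir -p pics; cat > h.py <<'E'
import numpy as np, cv2
from station import readout, camera, calibration, ticket, finder
from scipy.spatial.transform import Rotation as Rot
def save(im,name): cv2.imwrite('pics/'+name,im[:,:,::-1])
def world(c,p):
    k=calibration(c); return np.array(k['R']).T@(np.array(p)-np.array(k['t']))
def pix(c,X):
    k=calibration(c); p=np.array(k['R'])@np.array(X)+np.array(k['t']); f=210/np.tan(np.radians(k['fovy'])/2)
    return np.array([k['cx']+f*p[0]/p[2],k['cy']+f*p[1]/p[2]])
def ray(c,uv,z):
    k=calibration(c); R=np.array(k['R']); f=210/np.tan(np.radians(k['fovy'])/2)
    d=R.T@np.array([(uv[0]-k['cx'])/f,(uv[1]-k['cy'])/f,1]); o=-R.T@np.array(k['t'])
    return o+d*(z-o[2])/d[2]
E
python3 - <<'E'
from h import *
ims=[]
for c in('side','top'):
    im=camera(c); save(im,c+'0.png')
    for th in('white_ball_center','steel_ball_center','pot','pot_seat'):
        for d in finder.landmark_of(th,c):
            w=world(c,d['at']); print(c,th,round(d['p'],2),w.round(3),pix(c,w).round())
s=readout.sense();print(s)
for c in('side','top'):
    k=calibration(c);print(c,(-np.array(k['R']).T@np.array(k['t'])).round(3),k['fovy'])
E
```

```text
side white_ball_center 0.88 [ 0.508 -0.197  0.027] [295. 286.]
side white_ball_center 0.82 [ 0.422 -0.191  0.028] [247. 291.]
side steel_ball_center 0.85 [0.458 0.185 0.03 ] [234. 193.]
side pot 0.84 [ 0.611  0.134 -0.001] [301. 206.]
side pot 0.6 [ 0.647 -0.083 -0.005] [346. 254.]
side pot_seat 0.65 [0.611 0.139 0.009] [300. 202.]
side pot_seat 0.65 [ 0.643 -0.083  0.014] [344. 247.]
top white_ball_center 0.77 [ 0.515 -0.201  0.029] [376. 239.]
top white_ball_center 0.71 [ 0.425 -0.188  0.029] [370. 280.]
top steel_ball_center 0.69 [0.462 0.187 0.031] [198. 259.]
top steel_ball_center 0.19 [0.613 0.137 0.004] [226. 193.]
top pot 0.94 [ 0.647 -0.084 -0.004] [322. 182.]
top pot 0.66 [0.614 0.139 0.001] [225. 193.]
top pot_seat 0.73 [ 0.643 -0.082  0.015] [322. 182.]
top pot_seat 0.66 [0.612 0.139 0.014] [224. 193.]
{'time_s': 0.5, 'joint_pos': array([-1.43731834e+00,  1.80803991e-01,  1.60701559e+00,  1.15763085e-05,
        1.35381604e+00, -2.06289437e-01]), 'dq': array([ 0.00039812, -0.00277887, -0.00094617, -0.00049123,  0.00020101,
        0.00188047]), 'tau': array([-1.87595820e-04, -4.33455849e+01, -3.41874683e+01,  7.03066424e-02,
        3.20069504e-02, -2.77825694e-05]), 'eef_pos': array([ 0.19165488, -0.54212138,  0.23870467]), 'ee_rot': array([ 9.85604645e-01,  1.69066507e-01,  6.43054540e-06, -2.12617267e-05]), 'wrist_force': array([-0.07404114,  0.51138416,  0.03814522]), 'moment': array([-0.0358651 ,  0.01855604,  0.04687572]), 'grasp_force': 0.0, 'opening': 0.08778896814932798}
side [ 0.332 -0.846  0.56 ] 47.63521042862103
top [0.447 0.011 0.977] 51.8729563110243
```

View pics/side0.png

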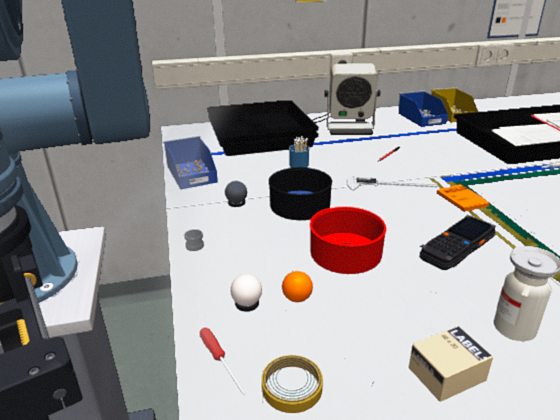

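View pics/top0.png

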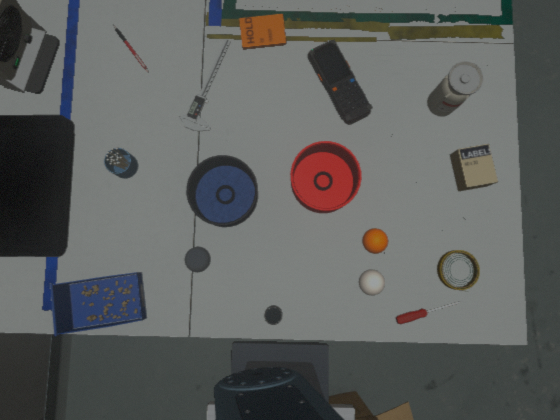

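The scene holds three ball candidates. The white ball is at side (247,291) and top (371,282), the orange look-alike is at side (297,286) and top (376,240), and the steel ball is at side (236,193) and top (198,259). A small grey knob sits at side (194,240). For the pot, the black one is at side (300,192) and top (222,190), and the red look-alike is at side (347,240) and top (326,177). I choose the white ball and the black pot, and check both in a crop.

```bash
cat > m.py <<'E'
from h import *
from scipy.optimize import least_squares
def tri(uvs):
    return least_squares(lambda X:np.concatenate([pix(c,X)-uv for c,uv in uvs.items()]),[.5,0,.03])
def ball(thing,guess):
    uvs={}
    for c in('side','top'):
        camera(c); g=pix(c,guess)
        ms=[d['mask'] for d in finder.silhouettes(thing,c)]
        for m in ms:
            (u,v),r=cv2.minEnclosingCircle(np.argwhere(m)[:,::-1].astype(np.float32).reshape(-1,1,2))
            if np.hypot(u-g[0],v-g[1])<15: uvs[c]=np.array([u,v]); print(c,uvs[c].round(1),round(r,1)); break
    return uvs
E
python3 - <<'E'
from m import *
for n,th,g in(('white','white_ball_center',[.423,-.19,.03]),('steel','steel_ball_center',[.46,.186,.03])):
    u=ball(th,g); 
    if len(u)==2: r=tri(u); print(n,r.x.round(4),r.fun.round(1))
    for c in u: print(c,'at z.0316',ray(c,u[c],.0316).round(4))
im=camera('top')
# black pot seat in top: mask
for th in('pot','pot_seat'):
  for d in finder.silhouettes(th,'top'):
    e=cv2.fitEllipse(max(cv2.findContours(d['mask'].astype(np.uint8),0,1)[0],key=len)); print(th,d['p'],e)
a=cv2.resize(im[150:305,180:400],None,fx=3.6,fy=3.6)
save(a,'crop.png')
E
```

```text
side [245.8 289.3] 16.0
top [371.5 282. ] 13.1
white [ 0.4211 -0.1895  0.0315] [ 0.2 -0.  -0.   0.2]
side at z.0316 [ 0.4207 -0.1896  0.0316]
top at z.0316 [ 0.4216 -0.1896  0.0316]
side [235.3 191.2] 11.7
top [197.  258.8] 13.2
steel [0.4614 0.1901 0.0319] [ 0.3 -0.  -0.   0.3]
side at z.0316 [0.4607 0.1908 0.0316]
top at z.0316 [0.462  0.1901 0.0316]
pot 0.66 ((325.1547546386719, 176.39646911621094), (69.51824951171875, 72.79117584228516), 29.524465560913086)
pot 0.61 ((222.4003143310547, 190.78858947753906), (70.59202575683594, 72.31953430175781), 132.8826446533203)
pot_seat 0.84 ((324.88134765625, 176.46730041503906), (68.98873901367188, 70.9112319946289), 41.267555236816406)
pot_seat 0.75 ((222.43565368652344, 190.73080444335938), (70.23401641845703, 72.68817138671875), 123.356689453125)
```

View pics/crop.png

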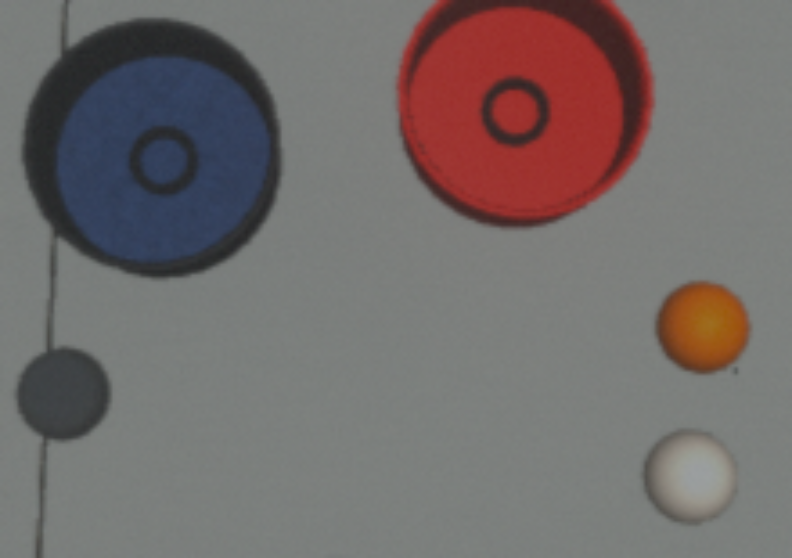

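The crop shows the white ball at (690,477), clearly apart from the orange one at (703,327). The black pot with its blue floor has its seat ring at crop (163,160), which is top (225,194).

```bash
cat > go.py <<'E'
from h import *
def to(X,s=None):
    s=readout.sense(); d=np.array(X)-s['eef_pos']; R=Rot.from_quat(s['ee_rot'])
    print('eef',s['eef_pos'].round(4),'tool shift cm',(R.inv().apply(d)*100).round(2),'tilt',R.as_matrix().round(3)[:,2],'yaw x',R.as_matrix().round(3)[:2,0],'t',s['time_s'],'open',s['opening'],'g',s['grasp_force'],s['wrist_force'].round(1))
E
python3 - <<'E'
from go import *
print('seat',ray('top',[225,194],.012).round(4),'rim',ray('top',[222.4,190.8],.066).round(4))
to([.4211,-.1895,.14])
E
```

```text
seat [0.6097 0.1377 0.012 ] rim [0.6074 0.1364 0.066 ]
eef [ 0.1916 -0.5421  0.2387] tool shift cm [ 33.39 -25.6    9.87] tilt [ 0. -0. -1.] yaw x [0.943 0.333] t 1.05 open 0.08814413652734455 g 0.0 [-0.7  0.4 -0.2]
```

```bash
python3 -m crank '[[[3.5,-2.6,0.5],[0,0,0],1],[[4.2,-3.2,1],[0,0,0],1],[[4.3,-3.3,1.2],[0,0,0],1],[[4.3,-3.3,1.2],[0,0,0],1],[[4.3,-3.3,1.2],[0,0,0],1],[[4.3,-3.3,1.2],[0,0,0],1],[[4.2,-3.3,1.2],[0,0,0],1],[[3,-2.3,1],[0,0,0],1]]' 20; python3 -m crank '[[[0,0,0],[0,0,0],1]]'
python3 - <<'E'
from go import *
to([.4211,-.1895,.0126])
E
```

```text
time_s: 2.05
eef_pos: [0.4131, -0.2012, 0.1535]
ee_rot: [0.985, 0.17, 0.0, 0.0]
wrist_force: [0.1, 0.4, -0.1]
opening: 0.0883
grasp_force: 0.0
time_s: 2.17
eef_pos: [0.4127, -0.2009, 0.153]
ee_rot: [0.985, 0.171, -0.0, -0.001]
wrist_force: [-0.1, -0.3, -0.3]
opening: 0.0881
grasp_force: 0.0
eef [ 0.4127 -0.2009  0.153 ] tool shift cm [ 1.18 -0.77 14.04] tilt [-0.001  0.001 -1.   ] yaw x [0.941 0.337] t 2.175 open 0.0881187886703621 g 0.0 [-0.1 -0.3 -0.3]
```

```bash
python3 -m crank '[[[1.2,-0.8,0],[0,0,0],1],[[0,0,3],[0,0,0],1],[[0,0,4],[0,0,0],1],[[0,0,4],[0,0,0],1],[[0,0,2],[0,0,0],1],[[0,0,1],[0,0,0],1],[[0,0,0],[0,0,0],1]]' 
python3 - <<'E'
from go import *
to([.4211,-.1895,.0126])
a=camera('side');b=camera('top')
save(np.hstack([cv2.resize(a[210:350,170:330],None,fx=2.5,fy=2.5),cv2.resize(b[210:350,290:450],None,fx=2.5,fy=2.5)]),'g1.png')
E
```

```text
time_s: 3.05
eef_pos: [0.421, -0.1922, 0.0137]
ee_rot: [0.986, 0.169, -0.0, -0.0]
wrist_force: [0.4, 0.0, 1.3]
opening: 0.0882
grasp_force: 0.0
eef [ 0.421  -0.1922  0.0137] tool shift cm [ 0.1  -0.25  0.11] tilt [-0.  0. -1.] yaw x [0.943 0.332] t 3.05 open 0.08821846512752939 g 0.0 [0.4 0.  1.3]
```

View pics/g1.png

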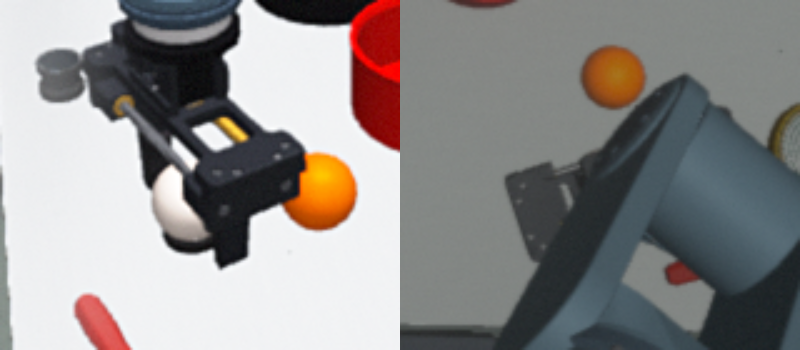

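The white ball sits between the fingers, with the near finger at about (235,240) in the left panel and the ball at (183,205). The orange ball is clear at (318,190). I make a small correction and close at 20 N.

```bash
python3 -m crank '[[[0.1,-0.3,0.1],[0,0,0],1],[[0,0,0],[0,0,0],0.5],[[0,0,0],[0,0,0],0.2],[[0,0,0],[0,0,0],0],[[0,0,0],[0,0,0],-0.2],[[0,0,0],[0,0,0],-0.2],[[0,0,0],[0,0,0],-0.2],[[0,0,0],[0,0,0],-0.2]]' 20; python3 -c "
from go import *
to([.4211,-.1895,.0126])"
```

```text
time_s: 4.15
eef_pos: [0.4213, -0.189, 0.013]
ee_rot: [0.986, 0.169, 0.0, 0.0]
wrist_force: [0.5, -3.0, 1.5]
opening: 0.0544
grasp_force: 19.9
eef [ 0.4213 -0.189   0.013 ] tool shift cm [-0.04  0.05  0.04] tilt [ 0.001 -0.001 -1.   ] yaw x [0.943 0.333] t 4.15 open 0.05437071343229941 g 19.937082678079605 [ 0.5 -3.   1.5]
```

```bash
python3 -m crank '[[[0,0,-0.5],[0,0,0],-0.2],[[0,0,-1.5],[0,0,0],-0.2],[[0,0,-3],[0,0,0],-0.2],[[0,0,-4],[0,0,0],-0.2],[[0,0,-4],[0,0,0],-0.2],[[0,0,-2],[0,0,0],-0.2],[[0,0,0],[0,0,0],-0.2]]'
python3 - <<'E'
from go import *
X=[.6097,.1377,.16]
to(X)
a=camera('side'); g=pix('side',[.4213,-.189,.18]).astype(int); print(g)
s=readout.sense(); tc=s['eef_pos']; c=tc+[0,0,.019]; print('expected ball px',pix('side',c))
for d in finder.silhouettes('white_ball_center','side'):
    (u,v),r=cv2.minEnclosingCircle(np.argwhere(d['mask'])[:,::-1].astype(np.float32).reshape(-1,1,2)); print(d['p'],u,v,r)
y,x=max(g[1]-70,0),g[0]-80
save(cv2.resize(a[y:y+140,x:x+160],None,fx=4,fy=4),'g2.png'); print(x,y)
E
```

```text
time_s: 5.03
eef_pos: [0.4218, -0.1889, 0.1649]
ee_rot: [0.986, 0.169, 0.001, 0.001]
wrist_force: [-0.4, -0.4, -2.3]
opening: 0.0543
grasp_force: 20.0
eef [ 0.4218 -0.1889  0.1649] tool shift cm [ 28.61 -24.53   0.47] tilt [ 0.003 -0.002 -1.   ] yaw x [0.943 0.334] t 5.025 open 0.05429599743839167 g 20.020628347992897 [-0.4 -0.4 -2.3]
[241 215]
expected ball px [241.38144907 214.32967979]
0.92 237.0 216.0 16.55304527282715
0.56 296.55804443359375 285.62945556640625 16.032236099243164
161 145
```

View pics/g2.png

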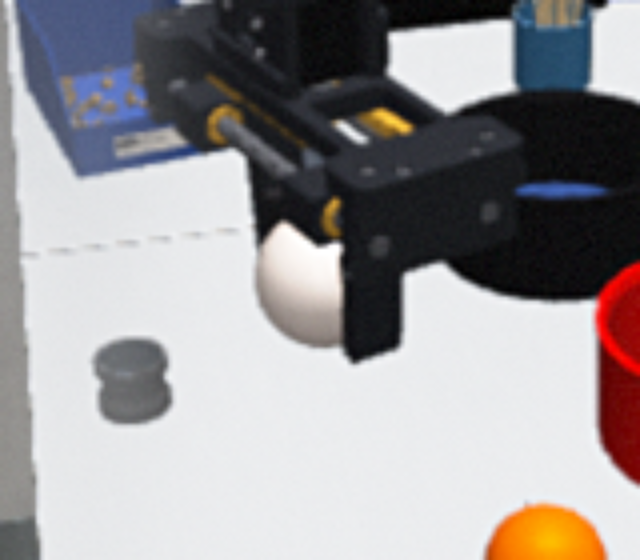

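The ball is held. Its left edge at crop x=257 and its bottom at y=347 give a centre near (242,215), against (241,214) expected, so it is centred in the grip. I carry it over the pot.

```bash
python3 -m crank '[[[1.5,-1.3,0],[0,0,0],-0.2],[[3,-2.6,0],[0,0,0],-0.2],[[4.5,-3.8,0],[0,0,0],-0.2],[[5,-4.3,0],[0,0,0],-0.2],[[5,-4.3,0],[0,0,0],-0.2],[[4.5,-3.8,0],[0,0,0],-0.2],[[3,-2.6,0],[0,0,0],-0.2],[[1.6,-1.3,0],[0,0,0],-0.2]]';python3 -m crank '[[[0,0,0],[0,0,0],-0.2],[[0,0,0],[0,0,0],-0.2]]'
python3 - <<'E'
from go import *
to([.6097,.1377,.017])
a=camera('side'); print(finder.landmark_of('pot','side')[0])
for d in finder.landmark_of('pot_seat','side'): print('seat',d['p'],world('side',d['at']))
for d in finder.landmark_of('white_ball_center','side')[:2]: print('ball',d['p'],world('side',d['at']))
for d in finder.silhouettes('pot','side'):
    y,x=np.nonzero(d['mask']); print(d['p'],x.min(),x.max(),y.min(),y.max())
# expected rim silhouette extremes for pot at estimate
th=np.linspace(0,2*np.pi,200)
P=np.array([pix('side',[.6097+.0765*np.cos(t),.1377+.0765*np.sin(t),.07]) for t in th]); Q=np.array([pix('side',[.6097+.0765*np.cos(t),.1377+.0765*np.sin(t),0]) for t in th])
print('pred rim x',P[:,0].min(),P[:,0].max(),'ytop',P[:,1].min(),'ybot',Q[:,1].max())
save(cv2.resize(a[100:250,220:400],None,fx=4,fy=4),'g3.png')
E
```

```text
time_s: 6.12
eef_pos: [0.6017, 0.1277, 0.1602]
ee_rot: [0.985, 0.17, -0.002, -0.0]
wrist_force: [-0.2, -0.1, -2.4]
opening: 0.0543
grasp_force: 20.0
time_s: 6.38
eef_pos: [0.6013, 0.1248, 0.1613]
ee_rot: [0.986, 0.169, -0.001, -0.0]
wrist_force: [-0.3, 0.1, -2.0]
opening: 0.0543
grasp_force: 20.0
eef [0.6013 0.1248 0.1613] tool shift cm [ 1.26 -0.93 14.43] tilt [-0.003 -0.    -1.   ] yaw x [0.943 0.333] t 6.375 open 0.05431425529760778 g 20.019855424761772 [-0.3  0.1 -2. ]
{'at': [0.0439, -0.0159, 1.1619], 'p': 0.83}
seat 0.93 [ 0.64310013 -0.08354366  0.013889  ]
seat 0.71 [0.61101007 0.13951345 0.00982751]
ball 0.87 [0.60258274 0.12583401 0.17953821]
ball 0.79 [ 0.50676867 -0.1978305   0.02606732]
0.98 268 331 166 219
0.65 309 385 205 274
pred rim x 267.75874322174604 332.3344857128088 ytop 166.12277407196666 ybot 221.08711493318182
```

View pics/g3.png

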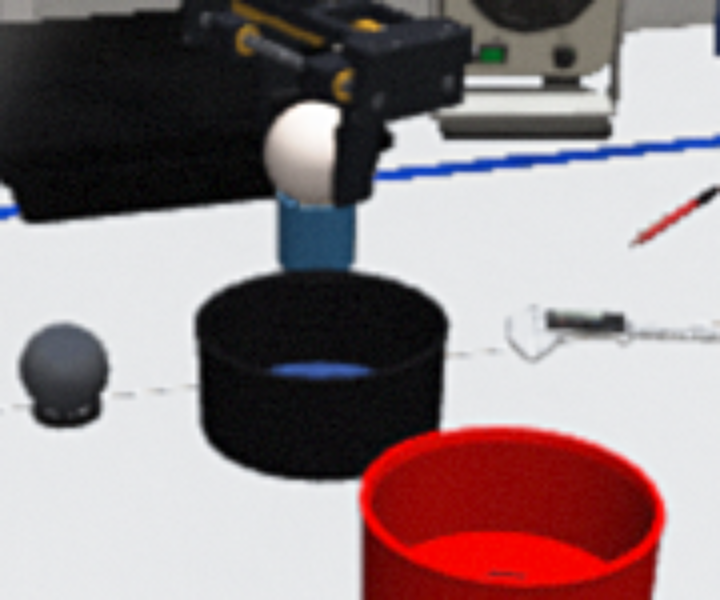

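The ball is held above the black pot, whose rim spans x 195–448 in the crop and matches my prediction. The steel ball at (65,365) is clear. I centre over the seat and start lowering.

```bash
python3 -m crank '[[[0.7,-0.5,0],[0,0,0],-0.2],[[0.5,-0.4,0],[0,0,0],-0.2],[[0,0,2.5],[0,0,0],-0.2],[[0,0,3],[0,0,0],-0.2],[[0,0,2],[0,0,0],-0.2],[[0,0,0],[0,0,0],-0.2],[[0,0,0],[0,0,0],-0.2],[[0,0,0],[0,0,0],-0.2]]'
python3 - <<'E'
from go import *
to([.6094,.1376,.0174])
E
```

```text
time_s: 7.62
eef_pos: [0.6118, 0.138, 0.0892]
ee_rot: [0.986, 0.169, 0.001, 0.0]
wrist_force: [-0.3, -0.5, -2.2]
opening: 0.0545
grasp_force: 20.0
eef [0.6118 0.138  0.0892] tool shift cm [-0.26 -0.05  7.18] tilt [ 0.003  0.    -1.   ] yaw x [0.943 0.333] t 7.625 open 0.05449756860417142 g 20.019699409604073 [-0.3 -0.5 -2.2]
```

```bash
python3 -m crank '[[[-0.2,0,0.8],[0,0,0],-0.2],[[0,0,1.5],[0,0,0],-0.2],[[0,0,1.5],[0,0,0],-0.2],[[0,0,1],[0,0,0],-0.2],[[0,0,0.8],[0,0,0],-0.2],[[0,0,0.4],[0,0,0],-0.2],[[0,0,0],[0,0,0],-0.2],[[0,0,0],[0,0,0],-0.2]]'
python3 - <<'E'
from go import *
to([.6094,.1376,.0174])
E
```

```text
time_s: 8.62
eef_pos: [0.6093, 0.1373, 0.0282]
ee_rot: [0.986, 0.169, 0.0, 0.0]
wrist_force: [-0.6, 0.3, -2.1]
opening: 0.0545
grasp_force: 20.0
eef [0.6093 0.1373 0.0282] tool shift cm [ 0.02 -0.02  1.08] tilt [ 0.001  0.    -1.   ] yaw x [0.943 0.333] t 8.625 open 0.05447268885258483 g 20.019733384251595 [-0.6  0.3 -2.1]
```

```bash
python3 -m crank '[[[0,0,0.3],[0,0,0],-0.2],[[0,0,0.2],[0,0,0],-0.2],[[0,0,0.2],[0,0,0],-0.2],[[0,0,0.1],[0,0,0],-0.2],[[0,0,0.1],[0,0,0],-0.2],[[0,0,0],[0,0,0],-0.2],[[0,0,0],[0,0,0],-0.2]]'
python3 -m crank '[[[0,0,0.1],[0,0,0],-0.2],[[0,0,0],[0,0,0],-0.2]]'
```

```text
time_s: 9.5
eef_pos: [0.6089, 0.1373, 0.0188]
ee_rot: [0.986, 0.169, 0.0, 0.0]
wrist_force: [0.7, 0.6, -1.6]
opening: 0.0546
grasp_force: 20.0
time_s: 9.75
eef_pos: [0.6088, 0.1373, 0.0177]
ee_rot: [0.986, 0.169, -0.0, -0.0]
wrist_force: [0.0, -0.3, -1.1]
opening: 0.0545
grasp_force: 20.0
```

```bash
python3 -m crank '[[[0,0,0.05],[0,0,0],-0.2],[[0,0,0.05],[0,0,0],-0.2],[[0,0,0],[0,0,0],-0.2]]'
python3 -c "
from go import *
to([.6094,.1376,.0174])
for i in range(3): camera('side'); print(readout.sense()['wrist_force'])"
```

```text
time_s: 10.12
eef_pos: [0.6092, 0.1374, 0.0171]
ee_rot: [0.986, 0.169, 0.0, 0.0]
wrist_force: [0.1, -0.3, 1.1]
opening: 0.0545
grasp_force: 20.0
eef [0.6092 0.1374 0.0171] tool shift cm [ 0.03 -0.02 -0.03] tilt [ 0.001  0.    -1.   ] yaw x [0.943 0.333] t 10.125 open 0.05452508811886278 g 19.956750199198723 [ 0.1 -0.3  1.1]
[ 0.14178272 -0.20832224  0.25928343]
[-0.11111717  0.34611154  2.06996406]
[0.6655715  0.52809395 1.0414679 ]
```

Contact came at the seated height, so I press a touch more and release to a limited opening so the fingers stay clear of the wall.

```bash
python3 -m crank '[[[0,0,0.05],[0,0,0],-0.2],[[0,0,0],[0,0,0],-0.2],[[0,0,0],[0,0,0],0.3],[[0,0,0],[0,0,0],0.4],[[0,0,0],[0,0,0],0.5],[[0,0,0],[0,0,0],0.6],[[0,0,0],[0,0,0],0.6]]'
python3 -m crank '[[[0,0,-0.5],[0,0,0],0.6],[[0,0,-1.5],[0,0,0],0.6],[[0,0,-3],[0,0,0],0.6],[[0,0,-4],[0,0,0],0.6],[[0,0,-4],[0,0,0],0.6],[[0,0,-4],[0,0,0],0.6],[[0,0,-3],[0,0,0],0.6],[[0,0,0],[0,0,0],0.6]]'
python3 -m crank '[[[-4,3.5,0],[0,0,0],0.6],[[-5,4,0],[0,0,0],0.6],[[-5,4,0],[0,0,0],0.6],[[-5,4,0],[0,0,0],0.6],[[-5,4,0],[0,0,0],0.6],[[-4,3.5,0],[0,0,0],0.6],[[0,0,0],[0,0,0],0.6],[[0,0,0],[0,0,0],0.6]]'
python3 - <<'E'
from m import *
a=camera('side');b=camera('top')
u=ball('white_ball_center',[.6094,.1376,.036])
if len(u)==2: print(tri(u).x)
for c in u: print(ray(c,u[c],.036))
print('steel',[tri(w).x for w in [ball('steel_ball_center',[.461,.19,.0316])] if len(w)==2])
save(np.hstack([cv2.resize(a[140:270,200:330],(400,400)),cv2.resize(b[130:290,160:320],(400,400))]),'end.png')
E
```

```text
time_s: 11.15
eef_pos: [0.6088, 0.1373, 0.0161]
ee_rot: [0.986, 0.169, -0.0, -0.0]
wrist_force: [0.7, 0.5, -0.6]
opening: 0.0702
grasp_force: 0.0
time_s: 12.15
eef_pos: [0.6108, 0.1374, 0.2207]
ee_rot: [0.986, 0.169, 0.004, 0.001]
wrist_force: [0.8, 0.2, 0.6]
opening: 0.0705
grasp_force: 0.0
time_s: 13.15
eef_pos: [0.4245, -0.1672, 0.2156]
ee_rot: [0.986, 0.169, -0.0, -0.001]
wrist_force: [-0.2, -0.1, -0.1]
opening: 0.0705
grasp_force: 0.0
side [299.4 189.5] 10.7
top [224.1 192.4] 13.2
[0.60788845 0.1356303  0.04412849]
[0.61227546 0.15110388 0.036     ]
[0.60925608 0.13672632 0.036     ]
side [235.4 191.1] 11.6
top [197.4 259.1] 13.0
steel [array([0.46105065, 0.18912946, 0.03243552])]
```

View pics/end.png

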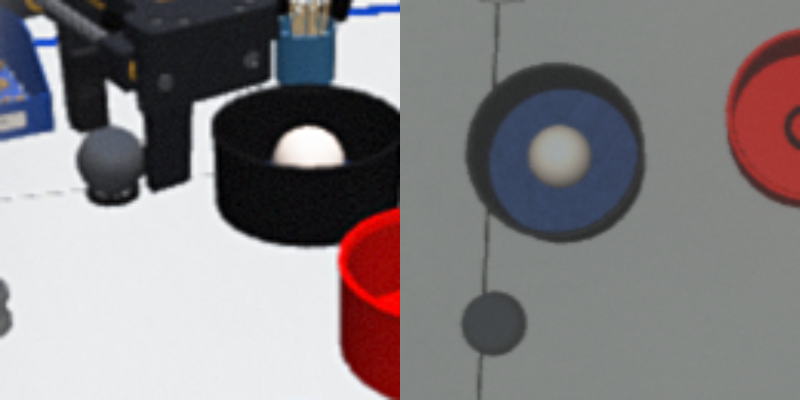

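The white ball is centred in the black pot on its seat, at (559,156) in the right panel. It matches the seat position from the top view, with its lower part hidden by the rim in the side view as it should be. The steel ball is on its rest at (494,323), the pot is upright and in place, and the gripper is clear.

```bash
python3 -c "
from station import ticket
print(ticket.job_done())"
```

```text
the job is handed in; nothing more can be done
None
```

The white ball is in the black pot, lowered onto its seat before release; the pot is upright in place, the steel ball is still on its rest, and the job was handed in at about 13.5 s.

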